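# Part the battery of a hung counter speaker and hold it

## Robot

A 6-joint arm with a two-finger parallel gripper is mounted at the origin on the work surface; the furniture and walls round the work are solid. World frame = base frame: x ahead of the robot, y to its left, z up, the work surface at z = 0. Lengths are in m, angles in degrees, forces in N, time in s.
With the tool pointing down it reaches from about 0.25 to 0.725 m from the base axis. Payload 9.7 kg.
Tool frame: the origin (TCP) lies at the very end of the fingers, on their centre line; the grasp point (between the pads) lies 19 mm behind it; z points along the fingers, y is the line along which they close (so a half turn about z gives the same grasp; the last joint's range is limited). The gripper opens to 85 mm and grips with 20 to 120 N. Pads are 22 mm wide; open, the fingers measure 114 mm over their backs; the gripper's body (76 mm by 85 mm) begins 54 mm behind the grasp point. The pads swing forward as they close: fully open they stand 13 mm farther back than shut.
Start: joints at [63.999, 4.979, 10.078, 95.1, 0, 90], TCP at [0.241, 0.494, 0.231] pointing down, gripper open.
Joint ranges: [-179.16, 179.16], [-48.56, 103.87], [-65.8, 70.77], [-126.05, 130.52], [-82.76, 87.17], [-180, 180]. Speed limits (degrees/s): [127.2, 127.2, 147.25, 180, 180, 180].

## Interface

Orientations are given as [roll, pitch, yaw] about the fixed x, y, z axes, in that order (R = Rz(yaw) Ry(pitch) Rx(roll)).
In Python, from workcell import bot gives the robot as it stands.
- The arm moves only by the tool step_arm, never from a script. Its argument "targets" is a list of rows, each a list of 3 entries, a list of its own where there are three numbers: the opening, from 0 (shut) to 1 (fully open), then the shift along the world's x, y, z in mm, then the turn, a rotation vector about the world's x, y, z in rad. In form: [[grip, [tx, ty, tz], [wx, wy, wz]], ...]. A call has 1 to 8 rows; each row is the pose to reach, as a shift and turn from the pose commanded when the call began; what a row does not reach only later rows make up. A row lasts 1/10 s, in which the tool goes at most 50 mm and 8.59 degrees, less where a joint would pass 70% of its speed; a pose out of reach is approached as far as the arm can. A call with a gripper value outside its range is refused whole. The fingers move at their own pace and stop on an object; "force" is the grip in N (left out, the last holds). Time passes only in rows, so rows that repeat a pose let the fingers close. It gives the time, the measured TCP pose, the force, the opening and the grip force at its end, in the units of the state.
- bot.get_obs(): the state, without advancing time (a new reading comes with each control period).
- bot.camera(name): name is "scene" or "top" or "wrist"; returns (picture, depth): 480x640x3 uint8, red, green, blue; 480x640 float32, m along the optical axis (not along the pixel's ray), 0 where there is no reading.
- bot.camera_params(name): a dict with "K" (3x3 intrinsics, pixels), "R" (3x3) and "t" (3): a world point X has camera coordinates R X + t. Camera axes: x right, y down, z forward; pixel columns grow to the right and rows downward; lengths in m; the calibration is good to about 2 mm. A picture is of the moment at which its call begins: read the wrist's pose just before it. camera_params takes no time and is no camera call; for the wrist camera it gives the pose at the moment of the call.
- bot.job_done(): hands the job in; it is judged then, once.
The state is a dict: "time": time; "q": joint angles; "qd": joint speeds; "joint_efforts": joint torques, N m; "ee_pos": TCP position; "tcp_rot": TCP orientation; "wrist_force": force on the tool from outside, world axes, zero at the start; "torque": the same for the moment, N m; "opening": finger opening in m; "grasp_force": force on a finger pad.
Only numpy, scipy, OpenCV 4.12 (cv2) and the standard library are available. Lean on these libraries where they do the work, as an engineer would, in place of code of your own. Each camera call takes 0.05 s, during which the arm holds its last target. There are 200 camera calls.

## Task

The counter speaker has hung and needs its power broken: lever its battery hatch up with the blue flat opener, fold the hatch right back, and lay the opener down on the table. Then take the battery stick by its yellow fin and draw it straight up, without forcing it, until the whole red ring just shows above the housing, and finish while holding it still there: do not pull it right out or let go. Leave the toys on the counter where they stand.

Things in the scene. Friction and masses are not known exactly. Their poses are not given: they have to be found in the camera images.
- speaker: Cream counter speaker, 92 x 206 x 106 mm (x, y, z; 238 mm over two flat lugs at its ends), screwed to the table. Origin: centre of its underside; its x points from the grille side, which faces the robot, to its back; y left, z up. The hatch is on the left part of its flat top (106 mm high), an orange knob on the right part.
- hatch (a joint): Slate-grey domed battery hatch, 88 x 90 x 24 mm outside (x, y, z), walls 3 mm, hollow 21 mm high, 70 g, too wide to grip. Angle in rad: 0 = shut on the speaker's top, 2.0 = folded right back. Hinged along its far lower edge, little friction: it falls shut below about 1.2 rad and falls open by itself above about 1.4 rad.
- hatch_hinge (a point): Middle of the hatch's hinge line, which runs along the speaker's y, 44 mm behind the speaker's centre, 0.5 mm above its top. Axes as the speaker's.
- pry_notch (a point): Centre of the pry notch under the shut hatch's near edge: a slot 34 mm wide (y) and 7 mm high between speaker top and hatch skirt, open to the speaker's -x, 88 mm from the hinge. Inside, the battery's fin begins about 30 mm behind this point. The point is fixed to the speaker and has its axes.
- bore_mouth (a point): Centre of the mouth of the upright round bore in the speaker's top, under the hatch: 25.5 mm across, 90 mm deep. Axes as the speaker's.
- battery: Battery stick, 110 g, loose in the bore: green tube 24 mm across reaching 84 mm below the origin, black collar 34 mm across and 4 mm high resting on the speaker's top, on it a yellow pull fin 26 mm long (x), 12 mm thick (y), 4 to 18 mm above the origin. Origin: centre of the collar's underside. It can turn in the bore and drops back if let go.
- red_ring (a point): Centre of the red ring on the battery tube, 40 mm below the battery's origin; the ring is 6 mm high (37 to 43 mm below the origin). Inside the bore at the start.
- opener: Flat case opener, 60 g, lying on the table: blue handle 96 mm long (-66 to +30 mm along its x), 16 mm wide, 14 mm high; ahead of it a steel blade 14 mm wide, 2.4 mm thick, level at half the handle's height, ending 95 mm ahead of the origin. Origin: under the handle, at the grip near its centre of mass; x points to the blade tip, z up.
- opener_tip (a point): Tip of the opener's blade, at half its thickness, 95 mm ahead of and 7 mm above the opener's origin.
- yoyo: Red yo-yo, 56 mm across, 36 mm high; a bystander. Origin: centre of its underside.
- top_flat: Orange spinning top, 60 mm across, 57 mm high; a bystander. Origin: centre of its underside.
- peg_tower: Ring stacking toy, 72 mm across, 110 mm high; a bystander. Origin: centre of its underside.
- skittle: Yellow skittle, 38 mm across, 100 mm high; a bystander. Origin: centre of its underside.
- dice_cup: Brown leather cup, 73 mm across, 90 mm high; a bystander. Origin: centre of its underside.
Not all that is in view belongs to the job. There is more than one size of the opener; the job needs the larger.

How it is judged (in metres and radians):
On the way, in this order (a step that is already met when the one before it is completed fails the run):
1. the hatch is levered up with the opener's blade (value of joint hatch above 0.3 rad and contact force between opener and hatch above 0.05 N), for 0.05 s.
2. the hatch is folded back (value of joint hatch above 1.6 rad), for 0.2 s.
3. the opener lies on the table, let go (height (world z) of opener below 0.025 m and height (world z) of opener_tip below 0.03 m and contact force between the fingers and opener below 0.01 N), for 0.2 s.
At the end, for the whole second after the job is handed in: The hatch is folded back (over 1.6 rad); the opener lies at rest on the table, let go; the gripper holds the battery stick still and upright (within 0.06 rad), its red ring just clear of the speaker's top: the ring's centre 2 to 16 mm above the bore's mouth (all of step 3 and value of joint hatch above 1.6 rad and z of red_ring in the frame of bore_mouth between 0.002 and 0.016 m and horizontal distance between red_ring and bore_mouth below 0.004 m and angle between battery's own z axis and vertical below 0.06 rad and linear speed of each of battery, opener below 0.01 m/s and contact force between the fingers and battery above 2 N); the arm keeps its last pose, push and grip.
It fails at once if the battery stick is pulled right out of its bore (z of red_ring in the frame of bore_mouth above 0.04 m).
It fails at once if the battery stick is forced against its bore hard (over 40 N) (contact force between battery and speaker above 40 N).
It fails at once if a toy on the counter is moved by more than 30 mm (distance of any of yoyo, top_flat, peg_tower, skittle, dice_cup from where it was at the start of the episode above 0.03 m).
It also fails if it takes over 61 s, if anything falls off the work surface, if the arm or the gripper's body presses on something with over 40 N, if the wrist force passes 120 N, or if a joint passes its speed limit or range.

## Working session

There is one attempt and no reset: what is moved stays moved. The work goes in short steps, Python scripts to look and compute and a tool call to move; the robot and the scene stay as the last step left them, time stands still between calls to the robot, and variables do not carry over. Pictures are saved under pics/ and viewed, at most 10 in all, crops included, and the job is handed in when it is done.

Besides the shell and the picture viewer there is one more tool, called after "Call:" as name(argument=value, ...), one argument or row to a line, values as JSON. step_arm: Moves the arm, as the interface text tells. Its arguments: {"type":"object","properties":{"targets":{"type":"array","items":{"type":"array"}},"force":{"type":"number"}},"required":["targets"]}

```bash
ls; mkdir -p pics; python3 - <<'E'
from workcell import bot
import cv2,numpy as np
print(bot.get_obs())
for n in("scene","top"):
    p,d=bot.camera(n); cv2.imwrite(f"pics/{n}0.png",p[:,:,::-1]); np.savez(f"{n}0.npz",p=p,d=d,**bot.camera_params(n))
E
```

```text
pics
{'time': 0.0, 'q': array([6.40009826e+01, 5.01111718e+00, 1.00337169e+01, 9.50995535e+01,
       2.80837257e-04, 9.00023392e+01]), 'qd': array([-0.03316935,  0.00772083, -0.00988473,  0.03006877, -0.00896518,
        0.01856451]), 'joint_efforts': array([ 1.69086834e-04, -5.20383811e+01,  4.64811087e+01,  1.60628400e-02,
        2.37416725e-05, -1.77004642e-05]), 'ee_pos': array([0.24099189, 0.4941313 , 0.23057631]), 'tcp_rot': array([-1.79923046e+02, -2.77695188e-04,  1.53998643e+02]), 'wrist_force': array([-0.06458506, -0.01647291,  0.45065737]), 'torque': array([0.00960844, 0.06835799, 0.00403037]), 'grasp_force': 0.0, 'opening': 0.08530307148175947}
```

View pics/top0.png

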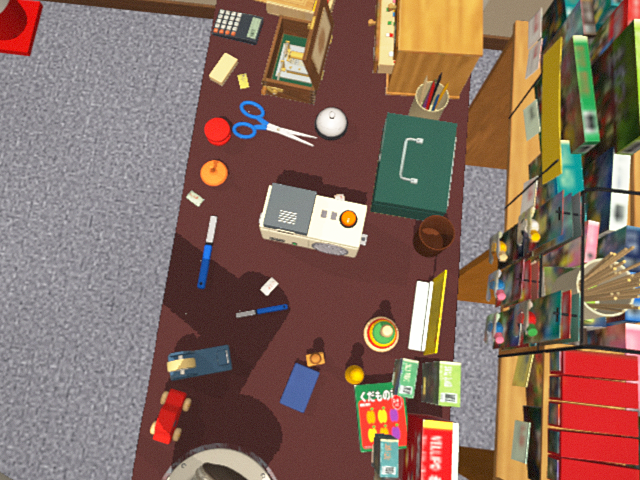

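View pics/scene0.png

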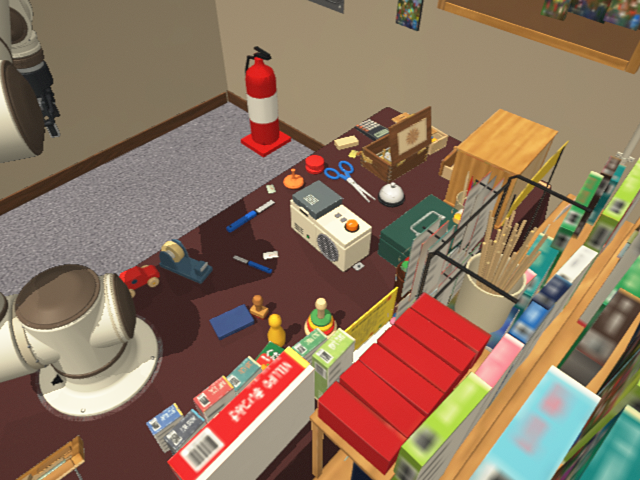

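The top view shows the large opener at about (208,252) with its blade toward the top, and the speaker at (313,220) with the hatch on its left half. The small opener is the decoy at (262,311). Next I'll measure both from depth.

```bash
cat >h.py <<'E'
import numpy as np,cv2
def cloud(f):
    a=np.load(f); d=a['d']; v,u=np.mgrid[:480,:640]
    X=np.stack([(u-a['K'][0,2])/a['K'][0,0]*d,(v-a['K'][1,2])/a['K'][1,1]*d,d],-1)
    return a['p'].astype(int),(X-a['t'])@a['R'],d>0
def rect(P):
    (c,s,an)=cv2.minAreaRect((P[:,:2]*1000).astype(np.float32)); return np.round(c,1),np.round(s,1),round(an,2)
E
python3 - <<'E'
from h import *
for n in("top","scene"):
    p,X,ok=cloud(n+"0.npz"); a=np.load(n+"0.npz")
    print(n,"cam",-a['R'].T@a['t'],a['K'][0,0])
    r,g,b=p[...,0],p[...,1],p[...,2]
    if n=="top":
        R=np.zeros_like(ok);R[205:300,190:222]=1
        S=np.zeros_like(ok);S[175:265,250:372]=1
    else:
        R=np.zeros_like(ok);R[195:235,222:280]=1
        S=np.zeros_like(ok);S[175:275,280:375]=1
    blue=R&ok&(b>r+40); m=R&ok&(X[...,2]>0.004)&(X[...,2]<.03)
    print("blue",rect(X[blue]),X[blue].mean(0),np.percentile(X[blue][:,2],[5,50,95]))
    print("opener",rect(X[m]),m.sum())
    P=X[m][:,:2];c=P.mean(0);w,V=np.linalg.eigh(np.cov((P-c).T));ax=V[:,1]*np.sign(V[0,1]);s=(P-c)@ax
    print("axis",ax,np.degrees(np.arctan2(ax[1],ax[0])),"ends",c+ax*s.min(),c+ax*s.max())
    z=X[...,2]
    for lo,hi in((.101,.111),(.122,.140),(.095,.16)):
        q=S&ok&(z>lo)&(z<hi); print(lo,hi,q.sum(),rect(X[q]),X[q].mean(0))
    # table z
    print("tablez",np.median(z[S&ok&(z<.03)]))
E
```

```text
top cam [ 0.27614923 -0.14298979  1.23641259] 583.2518346724194
blue (array([479.1, 102.4]), array([16.3, 96.1]), 88.61) [0.47872572 0.10116834 0.01286225] [0.00468137 0.01354235 0.01842819]
opener (array([513. , 105.1]), array([209.1,  67.7]), 9.57) 687
axis [0.99844486 0.05574811] 3.1957883788696297 ends [0.41030295 0.09744151] [0.616732   0.10896746]
0.101 0.111 2157 (array([ 591.5, -116.8]), array([202.3,  90.5]), 84.74) [ 0.58513652 -0.15408947  0.1062405 ]
0.122 0.14 2011 (array([ 591.7, -110.5]), array([173.8,  89.5]), 84.58) [ 0.59449647 -0.070668    0.13053956]
0.095 0.16 4521 (array([ 591.4, -116.9]), array([202.8,  90.7]), 84.37) [ 0.58851481 -0.11608174  0.11750858]
tablez 0.0004262401234591143
scene cam [-0.06111428 -0.69452112  0.94460931] 488.817006276104
blue (array([478. , 105.7]), array([94. , 32.1]), 0.85) [0.47596402 0.09885733 0.00909457] [0.00073932 0.00991278 0.01448778]
opener (array([509.6,  68.7]), array([ 79.6, 158.8]), 87.94) 270
axis [ 0.99999925 -0.0012286 ] -0.07039339304117599 ends [0.4311036  0.09779632] [0.59017035 0.09760089]
0.101 0.111 1164 (array([ 590.5, -119.3]), array([205.3,  92.2]), 85.08) [ 0.5820687  -0.15957696  0.10456751]
0.122 0.14 937 (array([ 591.8, -103.3]), array([157.9,  90.8]), 83.37) [ 0.59287389 -0.07382468  0.1281063 ]
0.095 0.16 2511 (array([ 590.7, -119.4]), array([205. ,  92.7]), 84.82) [ 0.58467196 -0.12411948  0.11421039]
tablez -0.001569308335228331
```

```bash
python3 - <<'E'
from h import *
for n,R0,S0 in(("top",(205,300,190,222),(175,250,250,372)),("scene",(190,240,222,280),(170,275,280,375))):
    p,X,ok=cloud(n+"0.npz"); r,g,b=[p[...,i] for i in range(3)]; z=X[...,2]
    M=np.zeros_like(ok);M[R0[0]:R0[1],R0[2]:R0[3]]=1
    blue=M&(b>r+40); st=M&(r>120)&(abs(r-b)<40)
    a=np.load(n+"0.npz"); C=-a['R'].T@a['t']
    def onplane(mask,h):
        D=X[mask]-C; return C+D*((h-C[2])/D[:,2])[:,None]
    B=onplane(blue,.012 if n=="top" else .010); T=onplane(st,.008)
    print(n,"blue",rect(B),"steel",rect(T),st.sum(),B.mean(0)[:2],T.mean(0)[:2])
    v=T.mean(0)-B.mean(0); print("yaw",np.degrees(np.arctan2(v[1],v[0])), "tip x",T[:,0].max(), "back x",B[:,0].min())
    S=np.zeros_like(ok);S[S0[0]:S0[1],S0[2]:S0[3]]=1
    sl=S&ok&(z>.118)&(z<.142)&(X[...,1]>-.13)
    print("hatch",rect(X[sl]),sl.sum(),X[sl].min(0),X[sl].max(0))
E
```

```text
top blue (array([nan, nan]), array([0., 0.]), 0.0) steel (array([nan, nan]), array([0., 0.]), 0.0) 208 [inf nan] [inf nan]
yaw nan tip x inf back x 0.43071157265607657
hatch (array([595.7, -68.9]), array([90.3, 89.5]), 84.53) 2010 [ 0.5476864  -0.11720696  0.1181005 ] [ 0.64279655 -0.02042235  0.13695735]
scene blue (array([476.7,  98.1]), array([ 23.2, 100. ]), 89.08) steel (array([-inf,  nan]), array([nan,  0.]), nan) 453 [0.4754743  0.09809893] [-inf  nan]
yaw nan tip x 0.6259402176237562 back x 0.42661133184836303
hatch (array([595.4, -72.2]), array([95.3, 91. ]), 83.57) 992 [ 0.54552982 -0.12123079  0.11804392] [ 0.64357822 -0.02331809  0.13311825]<stdin>:8: RuntimeWarning: divide by zero encountered in divide
<stdin>:8: RuntimeWarning: invalid value encountered in multiply
<stdin>:11: RuntimeWarning: invalid value encountered in subtract
```

```bash
python3 - <<'E'
from h import *
for n,R0 in(("top",(205,300,190,222)),("scene",(190,240,222,280))):
    a=np.load(n+"0.npz"); p=a['p'].astype(int); r,b=p[...,0],p[...,2]
    M=np.zeros(r.shape,bool);M[R0[0]:R0[1],R0[2]:R0[3]]=1
    C=-a['R'].T@a['t']
    def on(mask,h):
        v,u=np.nonzero(mask); D=(np.c_[u,v,np.ones(len(u))]@np.linalg.inv(a['K']).T)@a['R']
        return C+D*((h-C[2])/D[:,2])[:,None]
    B=on(M&(b>r+40),.012); T=on(M&(r>120)&(abs(r-b)<40),.008); T=T[abs(T[:,1]-.104)<.02]
    v=T.mean(0)-B.mean(0)
    print(n,rect(B),rect(T),len(T),"yaw",np.degrees(np.arctan2(v[1],v[0])))
E
```

```text
top (array([479. , 101.3]), array([17.1, 96.6]), 89.12) (array([541.5, 101.7]), array([ 17.6, 101.8]), 86.78) 200 yaw -0.5271159076093805
scene (array([475.6,  96.4]), array([23.1, 99.8]), 89.08) (array([579.1, 101.8]), array([94.8, 26.5]), 12.59) 93 yaw 1.7855347708594365
```

Call:
step_arm(
  targets=[
    [0.6,[32,-49,-12],[0,0,0.055]],
    [0.6,[64,-98,-24],[0,0,0.11]],
    [0.6,[96,-147,-36],[0,0,0.165]],
    [0.6,[128,-196,-48],[0,0,0.22]],
    [0.6,[160,-245,-60],[0,0,0.275]],
    [0.6,[192,-294,-72],[0,0,0.33]],
    [0.6,[224,-343,-84],[0,0,0.385]],
    [0.6,[256,-393,-100],[0,0,0.44]],
  ],
  force=60,
)

```text
time: 0.9
ee_pos: [0.4557, 0.1645, 0.1491]
tcp_rot: [180.0, 0.0, 179.3]
wrist_force: [-0.1, 1.1, 0.9]
opening: 0.0514
grasp_force: 0.0
```

Call:
step_arm(
  targets=[
    [0.6,[0,0,0],[0,0,0]],
    [0.6,[0,0,0],[0,0,0]],
    [0.6,[0,0,0],[0,0,0]],
    [0.6,[0,0,0],[0,0,0]],
  ],
)

```text
time: 1.3
ee_pos: [0.4546, 0.1675, 0.1499]
tcp_rot: [180.0, 0.0, 179.3]
wrist_force: [-0.3, 0.4, -0.1]
opening: 0.0515
grasp_force: 0.0
```

```bash
python3 - <<'E'
from workcell import bot
from h import *
o=bot.get_obs(); print(o['q'],o['ee_pos'],o['tcp_rot'],o['opening'])
a=bot.camera_params("wrist");p,d=bot.camera("wrist"); np.savez("w1.npz",p=p,d=d,**a); cv2.imwrite("pics/w1.png",p[:,:,::-1])
E
```

```text
[ 2.02268201e+01 -4.88218675e+00 -8.79735654e+00  8.60598862e+01
  8.72059838e-03  2.09229557e+01] [0.45459479 0.16754619 0.14986822] [1.79982947e+02 2.01850515e-02 1.79303863e+02] 0.051466886638633455
```

View pics/w1.png

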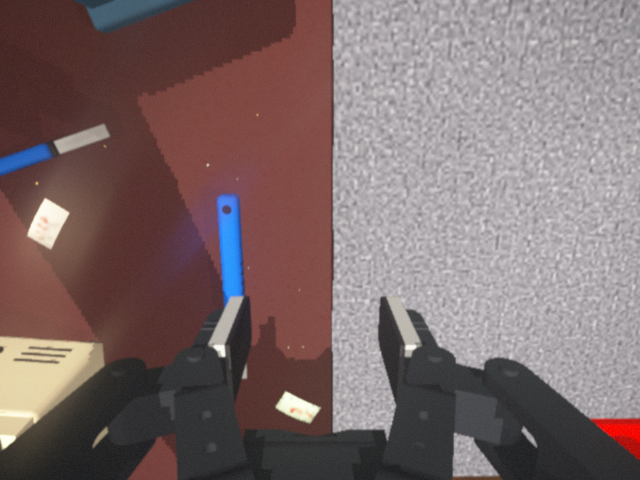

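The wrist view shows the opener's handle from (228,198) to (233,300), offset in y. The last rows were speed-limited, so I'll finish that move.

Call:
step_arm(
  targets=[
    [0.6,[14,-22,-20],[0,0,0]],
    [0.6,[28,-44,-40],[0,0,0]],
    [0.6,[42,-66,-60],[0,0,0]],
    [0.6,[42,-66,-60],[0,0,0]],
    [0.6,[42,-66,-60],[0,0,0]],
  ],
)

```text
time: 1.85
ee_pos: [0.4967, 0.1009, 0.0895]
tcp_rot: [180.0, -0.0, 179.2]
wrist_force: [0.2, 0.5, 0.8]
opening: 0.0513
grasp_force: 0.0
```

```bash
cat >>h.py <<'E'
def on(a,mask,h):
    C=-a['R'].T@a['t']; v,u=np.nonzero(mask); D=(np.c_[u,v,np.ones(len(u))]@np.linalg.inv(a['K']).T)@a['R']
    return C+D*((h-C[2])/D[:,2])[:,None]
def wrist(name):
    from workcell import bot
    a=dict(bot.camera_params("wrist"));p,d=bot.camera("wrist"); a.update(p=p,d=d); np.savez(name+".npz",**a); cv2.imwrite(f"pics/{name}.png",p[:,:,::-1])
    return a,bot.get_obs()
E
python3 - <<'E'
from h import *
a,o=wrist("w2"); p=a['p'].astype(int); print(o['ee_pos'],o['tcp_rot'],o['q'])
m=(p[...,2]>p[...,0]+60)&(p[...,2]>p[...,1]+40); n,l,s,c=cv2.connectedComponentsWithStats(m.astype(np.uint8))
for i in range(1,n):
    if s[i,4]>300: print(s[i],rect(on(a,l==i,.014)))
E
```

```text
[0.49687823 0.10130606 0.09009918] [1.79979183e+02 1.84877640e-02 1.79256898e+02] [ 1.15145820e+01 -1.30677981e+00 -1.19779471e+01  7.93063469e+01
  1.64170128e-02  1.22576837e+01]
[   0   68   87   53 2088] (array([406.4, -41.8]), array([11.1, 52.5]), 16.96)
[ 303  139   29  159 4163] (array([478.5, 103.8]), array([15.7, 94.4]), 88.96)
```

View pics/w2.png

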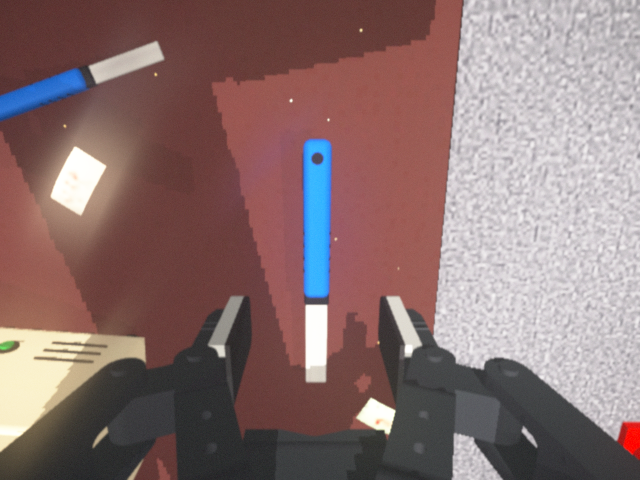

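The opener is centred between the fingers (handle axis at column 317, finger midline about 314). I'll descend and grip.

Call:
step_arm(
  targets=[
    [0.6,[0,1,-30],[0,0,0]],
    [0.6,[0,1,-60],[0,0,0]],
    [0.6,[0,1,-86],[0,0,0]],
    [0.6,[0,1,-86],[0,0,0]],
    [0.0,[0,1,-86],[0,0,0]],
    [0.0,[0,1,-86],[0,0,0]],
    [0.0,[0,1,-86],[0,0,0]],
    [0.0,[0,1,-86],[0,0,0]],
  ],
  force=60,
)

```text
time: 2.7
ee_pos: [0.4983, 0.102, 0.0059]
tcp_rot: [179.9, 0.2, 179.2]
wrist_force: [-0.8, 1.5, 5.8]
opening: 0.0138
grasp_force: 59.4
```

Call:
step_arm(
  targets=[
    [0.0,[0,0,0],[0,0,0]],
    [0.0,[0,0,0],[0,0,0]],
    [0.0,[0,0,0],[0,0,0]],
    [0.0,[0,0,0],[0,0,0]],
  ],
)

```text
time: 3.1
ee_pos: [0.4983, 0.102, 0.0059]
tcp_rot: [179.9, 0.2, 179.2]
wrist_force: [-1.9, 1.7, 6.4]
opening: 0.0142
grasp_force: 59.4
```

Call:
step_arm(
  targets=[
    [0.0,[0,0,20],[0,0,0]],
    [0.0,[0,0,50],[0,0,0]],
    [0.0,[-14,-30,80],[0,0,-0.016]],
    [0.0,[-28,-62,110],[0,0,-0.032]],
    [0.0,[-42,-94,135],[0,0,-0.048]],
    [0.0,[-56,-126,146],[0,0,-0.064]],
    [0.0,[-69,-157,146],[0,0,-0.077]],
    [0.0,[-69,-157,146],[0,0,-0.077]],
  ],
)

```text
time: 3.9
ee_pos: [0.4274, -0.0582, 0.1516]
tcp_rot: [-180.0, 0.2, 174.6]
wrist_force: [0.1, 0.5, -0.5]
opening: 0.014
grasp_force: 58.8
```

Call:
step_arm(
  targets=[
    [0.0,[0,0,-20],[0,0,0]],
    [0.0,[0,0,-42],[0,0,0]],
    [0.0,[0,0,-42],[0,0,0]],
    [0.0,[0,0,-42],[0,0,0]],
  ],
)

```text
time: 4.3
ee_pos: [0.4282, -0.0553, 0.1084]
tcp_rot: [180.0, 0.0, 174.8]
wrist_force: [0.8, 0.2, -0.1]
opening: 0.0135
grasp_force: 58.8
```

```bash
python3 - <<'E'
from h import *
from workcell import bot
a,o=wrist("w3"); print(o['ee_pos'],o['tcp_rot'],o['opening'],o['grasp_force'],o['wrist_force'],o['torque'])
p,X,ok=cloud("w3.npz"); np.save("X3.npy",X)
for u in range(290,350,8):
    print(u,[tuple(np.round(X[v,u]*1000).astype(int)) for v in range(300,430,12)])
E
```

```text
[ 0.42853624 -0.05535744  0.10883005] [1.79999648e+02 7.43335563e-02 1.74824879e+02] 0.014043683068837853 58.83839786052704 [-0.75404581 -0.39866079 -0.29084282] [ 0.01506074  0.02413493 -0.01303385]
290 [(np.int64(416), np.int64(-62), np.int64(119)), (np.int64(416), np.int64(-61), np.int64(129)), (np.int64(416), np.int64(-61), np.int64(137)), (np.int64(417), np.int64(-61), np.int64(143)), (np.int64(419), np.int64(-61), np.int64(146)), (np.int64(424), np.int64(-61), np.int64(146)), (np.int64(428), np.int64(-62), np.int64(146)), (np.int64(433), np.int64(-62), np.int64(146)), (np.int64(438), np.int64(-63), np.int64(145)), (np.int64(549), np.int64(-82), np.int64(21)), (np.int64(547), np.int64(-81), np.int64(34))]
298 [(np.int64(418), np.int64(-59), np.int64(115)), (np.int64(423), np.int64(-60), np.int64(115)), (np.int64(429), np.int64(-60), np.int64(115)), (np.int64(433), np.int64(-61), np.int64(116)), (np.int64(439), np.int64(-61), np.int64(116)), (np.int64(444), np.int64(-62), np.int64(116)), (np.int64(450), np.int64(-63), np.int64(115)), (np.int64(459), np.int64(-64), np.int64(112)),
[... 2566 characters left out ...]
64(433), np.int64(-47), np.int64(146)), (np.int64(438), np.int64(-47), np.int64(146)), (np.int64(551), np.int64(-48), np.int64(22)), (np.int64(551), np.int64(-49), np.int64(33))]
346 [(np.int64(418), np.int64(-41), np.int64(119)), (np.int64(418), np.int64(-42), np.int64(128)), (np.int64(418), np.int64(-42), np.int64(137)), (np.int64(418), np.int64(-43), np.int64(144)), (np.int64(416), np.int64(-44), np.int64(153)), (np.int64(416), np.int64(-44), np.int64(158)), (np.int64(420), np.int64(-44), np.int64(159)), (np.int64(427), np.int64(-44), np.int64(155)), (np.int64(430), np.int64(-45), np.int64(156)), (np.int64(435), np.int64(-45), np.int64(156)), (np.int64(436), np.int64(-45), np.int64(159))]
```

View pics/w3.png

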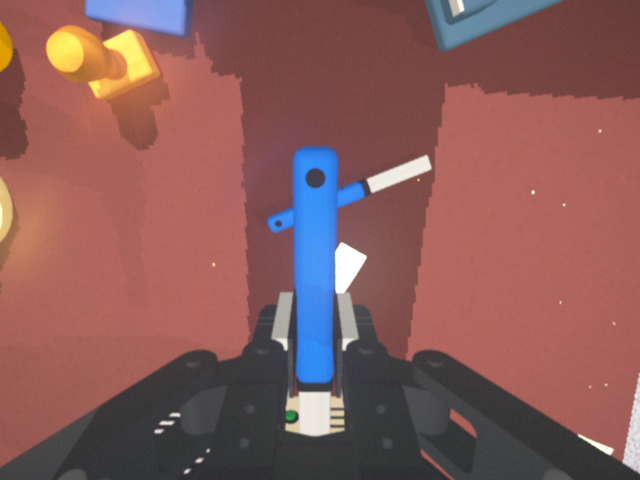

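Blade is level at about z=109 mm and lined up with the notch (speaker front face at x≈550 mm). Inserting slowly.

Call:
step_arm(
  targets=[
    [0.0,[10,-1,0],[0,0,0]],
    [0.0,[20,-2,0],[0,0,0]],
    [0.0,[26,-2.5,0],[0,0,0]],
    [0.0,[32,-3,0],[0,0,0]],
    [0.0,[36,-3.5,0],[0,0,0]],
  ],
)

```text
time: 4.85
ee_pos: [0.4647, -0.0592, 0.1074]
tcp_rot: [-180.0, -0.0, 174.8]
wrist_force: [-0.3, -0.7, -0.7]
opening: 0.0136
grasp_force: 58.8
```

Call:
step_arm(
  targets=[
    [0.0,[4,-0.5,0],[0,0,0]],
    [0.0,[8,-0.8,0],[0,0,0]],
    [0.0,[12,-1,0],[0,0,0]],
    [0.0,[12,-1,0],[0,0,0]],
  ],
)

```text
time: 5.25
ee_pos: [0.4764, -0.0601, 0.1075]
tcp_rot: [180.0, -0.0, 174.8]
wrist_force: [0.3, -0.7, -0.1]
opening: 0.014
grasp_force: 58.8
```

Call:
step_arm(
  targets=[
    [0.0,[0,0,4],[0,0,0]],
    [0.0,[0,0,8],[0,0,0]],
    [0.0,[0,0,13],[0,0,0]],
    [0.0,[0,0,18],[0,0,0]],
    [0.0,[2,0,26],[0,0,0]],
    [0.0,[5,-0.5,33],[0,0,0]],
    [0.0,[5,-0.5,33],[0,0,0]],
  ],
)

```text
time: 5.95
ee_pos: [0.4819, -0.0607, 0.1419]
tcp_rot: [-180.0, 0.1, 174.8]
wrist_force: [-0.3, 0.7, -0.3]
opening: 0.0139
grasp_force: 58.8
```

```bash
python3 - <<'E'
from h import *
from workcell import bot
o=bot.get_obs(); print(o['wrist_force'],o['torque'])
p,d=bot.camera("scene"); np.savez("s1.npz",p=p,d=d,**bot.camera_params("scene")); cv2.imwrite("pics/s1.png",cv2.resize(p[120:300,200:420,::-1],None,fx=3,fy=3))
E
```

```text
[-0.3182811   0.6865786  -0.34866816] [ 0.0340919   0.0188394  -0.04274743]
```

View pics/s1.png

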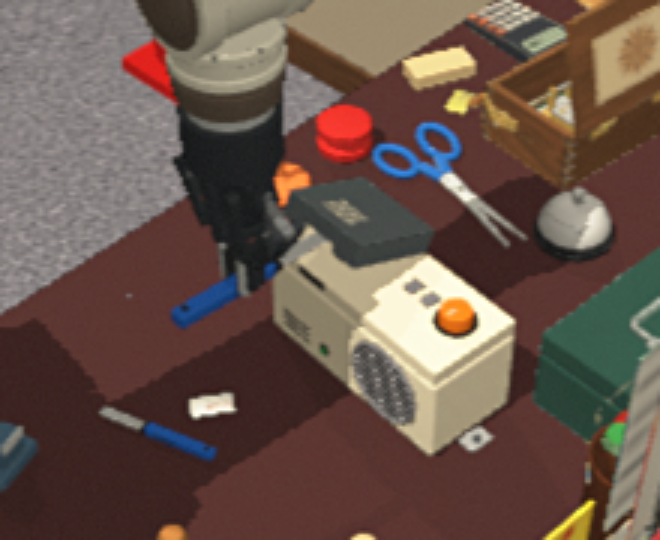

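The crop shows the hatch propped open on the blade, with the steel at about (305,243). Carrying on along the arc.

Call:
step_arm(
  targets=[
    [0.0,[3,-0.3,7],[0,0,0]],
    [0.0,[7,-0.7,13],[0,0,0]],
    [0.0,[12,-1,19],[0,0,0]],
    [0.0,[17,-1.6,25],[0,0,0]],
    [0.0,[22,-2,30],[0,0,0]],
    [0.0,[28,-2.6,35],[0,0,0]],
    [0.0,[35,-3.3,39],[0,0,0]],
    [0.0,[42,-4,43],[0,0,0]],
  ],
)

```text
time: 6.8
ee_pos: [0.5236, -0.0646, 0.1837]
tcp_rot: [180.0, -0.0, 174.8]
wrist_force: [0.7, -0.2, -2.2]
opening: 0.0137
grasp_force: 58.7
```

Call:
step_arm(
  targets=[
    [0.0,[7,-0.7,3],[0,0,0]],
    [0.0,[14,-1.4,5],[0,0,0]],
    [0.0,[21,-2,7],[0,0,0]],
    [0.0,[29,-2.8,8],[0,0,0]],
    [0.0,[38,-3.6,8],[0,0,0]],
    [0.0,[48,-4.6,6],[0,0,0]],
    [0.0,[58,-5.5,4],[0,0,0]],
    [0.0,[66,-6.2,2],[0,0,0]],
  ],
)

```text
time: 7.6
ee_pos: [0.5893, -0.0709, 0.1845]
tcp_rot: [-180.0, -0.1, 174.8]
wrist_force: [-2.5, 0.4, -5.3]
opening: 0.014
grasp_force: 58.6
```

```bash
python3 - <<'E'
from h import *
from workcell import bot
o=bot.get_obs(); print(o['ee_pos'],o['wrist_force'],o['torque'])
p,d=bot.camera("scene"); np.savez("s2.npz",p=p,d=d,**bot.camera_params("scene")); cv2.imwrite("pics/s2.png",cv2.resize(p[120:300,200:420,::-1],None,fx=3,fy=3))
E
```

```text
[ 0.58934587 -0.07088742  0.18452715] [-2.50439902  0.35328851 -5.33168384] [ 0.14754996  1.08936457 -0.02035296]
```

View pics/s2.png

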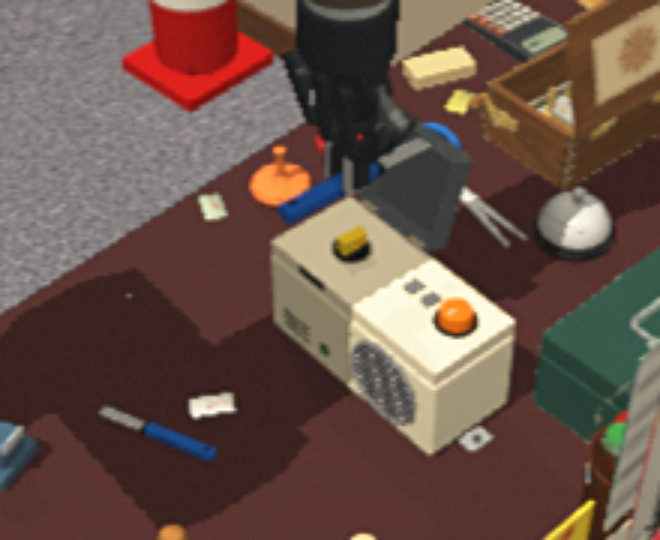

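The hatch is now folded back past vertical and the yellow fin is exposed at (350,240). The blade is pressing lightly inside the hatch, so I'll drop it clear and withdraw.

Call:
step_arm(
  targets=[
    [0.0,[-3,0,-8],[0,0,0]],
    [0.0,[-8,0.7,-16],[0,0,0]],
    [0.0,[-30,2.8,-20],[0,0,0]],
    [0.0,[-60,5.6,-20],[0,0,0]],
    [0.0,[-95,9,-20],[0,0,0]],
    [0.0,[-130,12,-20],[0,0,0]],
    [0.0,[-140,40,-30],[0,0,0]],
    [0.0,[-140,75,-50],[0,0,0]],
  ],
)

```text
time: 8.45
ee_pos: [0.4488, 0.0039, 0.1374]
tcp_rot: [180.0, 0.3, 174.6]
wrist_force: [1.8, -0.2, -1.8]
opening: 0.014
grasp_force: 59.2
```

Call:
step_arm(
  targets=[
    [0.0,[0,30,-25],[0,0,0]],
    [0.0,[0,60,-50],[0,0,0]],
    [0.0,[0,96,-75],[0,0,0]],
    [0.0,[0,96,-100],[0,0,0]],
    [0.0,[0,96,-115],[0,0,0]],
    [0.0,[0,96,-115],[0,0,0]],
  ],
)

```text
time: 9.05
ee_pos: [0.4477, 0.1002, 0.0188]
tcp_rot: [-180.0, -0.1, 174.8]
wrist_force: [-0.5, -0.3, -0.1]
opening: 0.0138
grasp_force: 59.2
```

```bash
python3 - <<'E'
from h import *
from workcell import bot
o=bot.get_obs(); print(o['ee_pos'],o['q'])
p,d=bot.camera("top"); np.savez("t3.npz",p=p,d=d,**bot.camera_params("top"))
p,X,ok=cloud("t3.npz"); z=X[...,2]
S=np.zeros_like(ok);S[150:260,240:372]=1
h=S&ok&(z>.12)&(X[...,1]>-.13)&(X[...,1]<-.01)
print("hatch pts",h.sum(),X[h].min(0),X[h].max(0))
r,g,b=[p[...,i] for i in range(3)]
y=S&ok&(r>g)&(g>b+60)&(z>.108)&(X[...,1]>-.11)
print("fin",y.sum(),X[y].mean(0),rect(X[y]))
w=np.zeros_like(ok);w[190:320,170:240]=1
bl=w&ok&(b>r+40)&(X[...,0]>.35); print("opener",rect(X[bl]),X[bl].min(0),X[bl].max(0),np.median(z[bl]))
E
```

```text
[0.4476791  0.10020463 0.01880731] [ 1.26188208e+01 -6.02014999e+00 -2.44397559e+01  7.16887130e+01
 -3.51525714e-03  1.77803955e+01]
hatch pts 1201 [ 0.58279987 -0.12288048  0.12002603] [ 0.69877187 -0.02936205  0.19008154]
fin 97 [ 0.59466171 -0.06983669  0.12200935] (array([596.6, -69.6]), array([12.5, 28.6]), 78.97)
opener (array([408.4, 103. ]), array([34.2, 55.8]), 55.21) [ 0.38072607  0.07366549 -0.00510206] [0.43649969 0.11674515 0.15390987] 0.026485208535824818
```

Call:
step_arm(
  targets=[
    [0.0,[0,0,-8],[0,0,0]],
    [0.0,[0,0,-13],[0,0,0]],
    [0.0,[0,0,-13],[0,0,0]],
    [0.15,[0,0,-13],[0,0,0]],
    [0.35,[0,0,-13],[0,0,0]],
    [0.5,[0,0,-13],[0,0,0]],
    [0.5,[0,0,-13],[0,0,0]],
  ],
)

```text
time: 9.8
ee_pos: [0.4492, 0.1002, 0.0078]
tcp_rot: [180.0, 0.0, 174.8]
wrist_force: [-0.2, 0.5, 0.4]
opening: 0.0426
grasp_force: 0.0
```

Call:
step_arm(
  targets=[
    [0.5,[0,0,20],[0,0,0]],
    [0.5,[0,0,60],[0,0,0]],
    [0.5,[0,0,110],[0,0,0]],
    [0.5,[0,0,160],[0,0,0]],
    [0.5,[20,-20,200],[0,0,0]],
    [0.5,[60,-60,204],[0,0,0]],
    [0.5,[90,-90,204],[0,0,0]],
  ],
)

```text
time: 10.5
ee_pos: [0.5408, 0.0094, 0.2141]
tcp_rot: [180.0, 0.3, 174.9]
wrist_force: [0.3, 0.7, 0.0]
opening: 0.0425
grasp_force: 0.0
```

Call:
step_arm(
  targets=[
    [0.5,[30,-40,0],[0,0,0]],
    [0.5,[58,-80,0],[0,0,0]],
    [0.5,[58,-80,0],[0,0,0]],
    [0.5,[58,-80,0],[0,0,0]],
  ],
)

```text
time: 10.9
ee_pos: [0.5972, -0.0707, 0.2106]
tcp_rot: [180.0, -0.1, 174.7]
wrist_force: [0.5, 0.1, -0.3]
opening: 0.0429
grasp_force: 0.0
```

```bash
python3 - <<'E'
from h import *
from workcell import bot
a,o=wrist("w4"); print(o['time'],o['ee_pos'],o['tcp_rot'],o['q'][5],o['opening'])
p=a['p'].astype(int);r,g,b=[p[...,i] for i in range(3)]
m=(g>b+70)&(r>g); n,l,s,c=cv2.connectedComponentsWithStats(m.astype(np.uint8))
_,X,ok=cloud("w4.npz")
for i in range(1,n):
    if s[i,4]>150: print(s[i],rect(on(a,l==i,.124)),np.median(X[l==i],0))
p,d=bot.camera("top"); np.savez("t4.npz",p=p,d=d,**bot.camera_params("top"))
p,X,ok=cloud("t4.npz");r,g,b=[p[...,i] for i in range(3)]
w=np.zeros_like(ok);w[190:320,170:240]=1
bl=w&ok&(b>r+40)&(X[...,0]>.35); print("opener",rect(X[bl]),np.median(X[bl],0))
E
```

```text
10.95 [ 0.59686417 -0.06980551  0.21123556] [ 1.79986998e+02 -4.57153953e-02  1.74761679e+02] -1.4379522144251817 0.04291368394344926
[306 221  21  43 776] (array([594.4, -68.1]), array([11.9, 27.4]), 82.16) [ 0.59440746 -0.06798652  0.12341466]
[ 111  233   41   41 1223] (array([ 591.1, -183.7]), array([24.8, 26.4]), 52.52) [ 0.5924321  -0.18603356  0.11961581]
[ 488  256   61   56 2171] (array([632.3,  57.9]), array([36., 37.]), 22.37) [0.6811492  0.10994338 0.01753716]
[462 456  25  24 316] (array([782.7,  34. ]), array([23.2, 12.5]), 21.49) [0.92334361 0.08391471 0.00092814]
opener (array([0., 0.]), array([0., 0.]), 0.0) [nan nan nan]
  return _methods._mean(a, axis=axis, dtype=dtype,
  ret = um.true_divide(
```

View pics/w4.png

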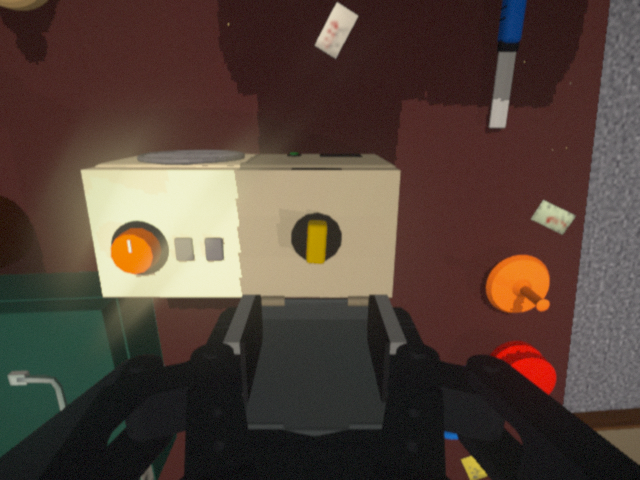

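The opener lies flat on the table (top right) and the fin at (316,242) sits on the finger midline. The view is clear, so I'll descend onto the fin.

Call:
step_arm(
  targets=[
    [0.4,[-1,0,-30],[0,0,-0.02]],
    [0.4,[-1.5,0,-60],[0,0,-0.04]],
    [0.4,[-1.5,0,-85],[0,0,-0.04]],
    [0.4,[-1.5,0,-97],[0,0,-0.04]],
    [0.4,[-1.5,0,-97],[0,0,-0.04]],
    [0.4,[-1.5,0,-97],[0,0,-0.04]],
  ],
  force=25,
)

```text
time: 11.6
ee_pos: [0.5958, -0.0693, 0.1161]
tcp_rot: [180.0, 0.1, 172.6]
wrist_force: [0.3, -0.7, 0.4]
opening: 0.0342
grasp_force: 0.0
```

Call:
step_arm(
  targets=[
    [0.2,[0,0,0],[0,0,0]],
    [0.0,[0,0,0],[0,0,0]],
    [0.0,[0,0,0],[0,0,0]],
    [0.0,[0,0,0],[0,0,0]],
    [0.0,[0,0,0],[0,0,0]],
    [0.0,[0,0,0],[0,0,0]],
  ],
)

```text
time: 12.2
ee_pos: [0.5962, -0.0697, 0.1163]
tcp_rot: [180.0, 0.1, 172.5]
wrist_force: [-1.6, 0.3, 6.3]
opening: 0.0112
grasp_force: 26.4
```

Call:
step_arm(
  targets=[
    [0.0,[0,0,2],[0,0,0]],
    [0.0,[0,0,4],[0,0,0]],
    [0.0,[0,0,6],[0,0,0]],
    [0.0,[0,0,8],[0,0,0]],
    [0.0,[0,0,8],[0,0,0]],
  ],
)

```text
time: 12.7
ee_pos: [0.5956, -0.0699, 0.1228]
tcp_rot: [-180.0, 0.0, 172.5]
wrist_force: [0.2, -0.3, -1.4]
opening: 0.0108
grasp_force: 25.5
```

Call:
step_arm(
  targets=[
    [0.0,[0,0,5],[0,0,0]],
    [0.0,[0,0,10],[0,0,0]],
    [0.0,[0,0,15],[0,0,0]],
    [0.0,[0,0,20],[0,0,0]],
    [0.0,[0,0,20],[0,0,0]],
  ],
)

```text
time: 13.2
ee_pos: [0.5958, -0.0699, 0.1436]
tcp_rot: [-180.0, 0.1, 172.5]
wrist_force: [-0.4, -0.0, -1.3]
opening: 0.0109
grasp_force: 25.5
```

Call:
step_arm(
  targets=[
    [0.0,[0,0,5],[0,0,0]],
    [0.0,[0,0,10],[0,0,0]],
    [0.0,[0,0,15],[0,0,0]],
    [0.0,[0,0,19],[0,0,0]],
    [0.0,[0,0,22],[0,0,0]],
    [0.0,[0,0,22],[0,0,0]],
    [0.0,[0,0,22],[0,0,0]],
  ],
)

```text
time: 13.9
ee_pos: [0.5955, -0.0698, 0.1644]
tcp_rot: [-180.0, -0.0, 172.5]
wrist_force: [-0.5, 0.3, -0.5]
opening: 0.0112
grasp_force: 25.5
```

```bash
python3 - <<'E'
from h import *
from workcell import bot
o=bot.get_obs(); print(o['ee_pos'],o['tcp_rot'],o['wrist_force'],o['grasp_force'],o['opening'])
p,d=bot.camera("scene"); np.savez("s5.npz",p=p,d=d,**bot.camera_params("scene")); cv2.imwrite("pics/s5.png",cv2.resize(p[160:240,280:380,::-1],None,fx=8,fy=7,interpolation=cv2.INTER_CUBIC)[:600])
p,X,ok=cloud("s5.npz"); r,g,b=[p[...,i] for i in range(3)]
for nm,m in(("red",(r>g+60)&(r>b+60)&(g<90)),("green",(g>r+25)&(g>b+15))):
    m=m&ok&(abs(X[...,0]-.5955)<.03)&(abs(X[...,1]+.07)<.03)&(X[...,2]>.09); print(nm,m.sum(),X[m].min(0) if m.any() else'',X[m].max(0) if m.any() else'',np.median(X[m],0))
E
```

```text
[ 0.59548666 -0.06980311  0.16444028] [-1.79998907e+02 -7.74614673e-03  1.72507101e+02] [-0.47327145  0.25939689 -0.45945463] 25.51675647497177 0.011240878506313235
red 15 [ 0.58294384 -0.08485721  0.10730351] [ 0.59366149 -0.06676762  0.11903768] [ 0.58764185 -0.07804818  0.11273444]
green 0   [nan nan nan]
  return _methods._mean(a, axis=axis, dtype=dtype,
  ret = um.true_divide(
```

View pics/s5.png

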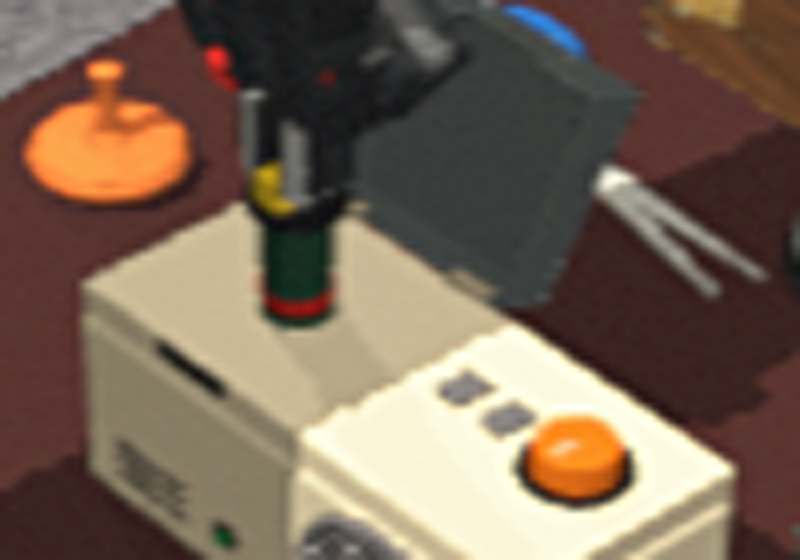

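The picture shows the whole red ring at (298,305) above the bore with a sliver of green tube below it, and the hatch fully back. The estimated ring height is about +8 mm, so I'll settle and hand in.

Call:
step_arm(
  targets=[
    [0.0,[0,0,0],[0,0,0]],
    [0.0,[0,0,0],[0,0,0]],
    [0.0,[0,0,0],[0,0,0]],
    [0.0,[0,0,0],[0,0,0]],
    [0.0,[0,0,0],[0,0,0]],
  ],
)

```text
time: 14.45
ee_pos: [0.5955, -0.0698, 0.1645]
tcp_rot: [180.0, -0.0, 172.5]
wrist_force: [0.1, -0.9, -0.9]
opening: 0.0114
grasp_force: 25.5
```

```bash
python3 -c "
from workcell import bot
o=bot.get_obs();print(o['time'],o['ee_pos'],o['grasp_force']);print(bot.job_done())"
```

```text
14.45 [ 0.59547867 -0.06979426  0.16446865] 25.509216785430908
the job is handed in; nothing more can be done
None
```

I handed the job in at 14.5 s with the hatch folded back, the opener let go on the table, and the battery stick held still with its red ring about 8 mm above the bore; the hand-in call returned no verdict.

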